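# Hold back the belt tensioner of a potter's wheel drive

## Robot

A 6-joint arm with a two-finger parallel gripper is mounted at the origin on the work surface. World frame = base frame: x ahead of the robot, y to its left, z up, the work surface at z = 0. Lengths are in m, angles in rad, forces in N, time in s.
With the tool pointing down it reaches from about 0.4 to 0.825 m from the base axis. Payload 7 kg.
Tool frame: the origin (TCP) lies at the very end of the fingers, on their centre line; the grasp point (between the pads) lies 19 mm behind it; z points along the fingers, x is the direction in which the jaws open and shut, and the axes are right-handed (so a half turn about z gives the same grasp; the last joint's range is limited). The gripper opens to 88 mm and grips with 3 to 60 N. Pads are 19 mm wide; open, the fingers measure 130 mm over their backs; the gripper's body (78 mm by 193 mm) begins 47 mm behind the grasp point.
Start: joints at [-0.976, 0.359, 0.012, 0, -1.224, -0.288], TCP at [0.204, -0.643, 0.227] pointing down, gripper open.
Joint ranges: [-3.07, 3.07], [-1.43, 2.12], [-1.02, 1.25], [-3.03, 1.67], [-3.05, -0], [-3.03, 3.03]. Speed limits (rad/s): [2.39, 2.39, 3.01, 3.14, 3.14, 3.14].

## Interface

Orientations are given as [roll, pitch, yaw] about the fixed x, y, z axes, in that order (R = Rz(yaw) Ry(pitch) Rx(roll)).
In Python, from station import telemetry, grab_frame, arm, regions_of, pinpoint gives the robot as it stands. The module is installed in compiled form; this text tells all that it offers.
- The arm moves only by the shell command python3 -m inch 'ROWS' [FORCE]. ROWS is text: rows parted by semicolons, each of 7 numbers parted by spaces: the opening, from 0 (shut) to 1 (fully open), then the shift along the world's x, y, z in cm, then the turn, a rotation vector about the world's x, y, z in degrees. A call has 1 to 12 rows; each row is the pose to reach, as a shift and turn from the pose measured when the call began; what a row does not reach only later rows make up. A row lasts 1/8 s, in which the tool goes at most 62.5 mm and 10.7 degrees, less where a joint would pass 70% of its speed; a pose out of reach is approached as far as the arm can. A call with a gripper value outside its range is refused whole. The fingers move at their own pace and stop on an object; FORCE is the grip in N (left out, the last holds). Time passes only in rows, so rows that repeat a pose let the fingers close. It gives the time, the measured TCP pose, the force and the opening at its end, in the units of the state.
- telemetry.get_state(): the state, without advancing time (a new reading comes with each control period).
- grab_frame(name): name is "side" or "top" or "wrist"; returns a dict with "pixels" (420x560x3 uint8, red, green, blue), "fx", "fy", "cx", "cy" (pixels), "R" (3x3) and "t" (3): a world point X has camera coordinates R X + t. Camera axes: x right, y down, z forward; pixel columns grow to the right and rows downward; lengths in m; the calibration is good to about 2 mm. A picture is of the moment at which its call begins. There is no depth.
- arm.job_done(): hands the job in, once; it reports no verdict.
Trained networks look in the newest picture that a camera, given by its name, has taken for a name from the list of things; names that differ only in an ending like _2 or _b are one class to them, and where a whole thing is asked for, a point or a joint stands for the part that bears it (a point fixed in the world has none). Each returns a list of dicts, best first, with "p" (0 to 1); they miss things now and then, are a little off and sometimes report something else, mostly with a low value. They report only what shows in the picture. A call takes as long as a camera call.
- regions_of(camera, name): "pixels" (420x560 bool, what is visible of it) and "bbox" ([left, top, right, bottom] in pixels, round what is visible of it).
- pinpoint(camera, name): "location" ([column, row] in pixels: a listed point, or the origin of a listed thing).
The state is a dict: "t": time; "q": joint angles; "qd": joint speeds; "joint_efforts": joint torques, N m; "eef_pos": TCP position; "ee_rot": TCP orientation; "force": force on the tool from outside, world axes, zero at the start; "moment": the same for the moment, N m; "width": finger opening in m.
Only numpy, scipy, OpenCV 4.12 (cv2) and the standard library are available. Lean on these libraries where they do the work, as an engineer would, in place of code of your own. Each camera call takes 0.05 s, during which the arm holds its last target. There are 200 camera calls.

## Task

Get this potter's wheel drive ready for its new belt. First clear the two transport blocks out of the tensioner arm's path: the orange block into the orange bin and the blue one into the blue bin. Then push the yellow arm by its white roller, against its spring, past the ratchet click until its red pointer is over the green patch, and finish while still holding it there with the spring pushing against you; leave the other things on the table where they are.

Things in the scene. Friction and masses are not known exactly. Their poses are not given: they have to be found in the camera images.
- drive_plate: grey steel plate, 240 (x) by 360 (y) by 8 mm, bolted to the table; origin at the centre of its underside, x and y along its edges. On it, besides the tensioner and pawl: a blue motor (at x 78, y 132 mm of the plate, 62 high), a pulley (x -74, y 132, 44 high), and the arm's black rubber stop post (x 40, y 43, 12 across, top 53 above the table)
- tensioner (a joint): angle of the yellow tensioner arm about its upright pivot (rad), 0 to 0.75 (stop); at rest at 0; growing values swing the roller towards the plate's +x. At value v the arm points from the pivot along the plate direction (sin(v-0.35), -cos(v-0.35)). Spring 1.8 Nm/rad, preloaded by 0.3 rad: 2.5 N at the roller at 0, about 8 N at 0.7. Pointer over the green patch: 0.57 to 0.75
- roller (a point): centre of the white upright roller at the end of the tensioner arm, 32 mm diameter, 36 high, 58 mm above the table (from 40 to 76 mm above it); 220 mm from the pivot. It does not turn on the arm. The arm itself is a yellow bar 20 wide, 28 to 40 mm above the table. The axes are the arm's: -y runs from the pivot to the roller.
- pivot (a point): top of the tensioner's pivot, on its axis, 54 mm above the table, at x 0, y 90 mm of the plate
- green_patch (a point): middle of the green patch painted flat on the plate, 45 mm along the pointer's path and 30 mm deep; the red pointer is the tip of the arm beyond the roller, 250 mm from the pivot
- pawl (a joint): lift of the red ratchet pawl slider behind the pivot (m). The arm's tooth starts to lift it at a tensioner value of about 0.1, to about 0.007; it drops back to 0 with a click at about 0.45 (a light bump, under 1 N at the roller). Let go after the click, the arm springs back onto the pawl at about 0.42. Need not be touched
- orange_block_mid (a point): centre of the orange plastic transport block, 28 (its x) by 34 (its y) by 45 mm high, 40 to 90 g, standing loose on the plate in the arm's path (underside 8 mm above the table)
- blue_block_mid (a point): centre of the blue plastic transport block, of the same size and stand as the orange one; which of the two is nearer the roller varies
- orange_bin: fixed orange open bin on the table, 110 by 110 by 45 mm outside, walls and floor 4 to 5 mm; origin at the centre of its underside, sides along its x and y
- blue_bin: fixed blue open bin, same size; which bin is nearer the robot varies
- screwdriver: screwdriver lying left of the plate, about 20 mm thick (bystander: leave alone; origin at its underside)
- bowl: terracotta bowl, 100 mm across, 50 high (bystander: leave alone; origin at its underside)
- glaze_jar: white jar with black cap, 68 mm across, 85 high (bystander: leave alone; origin at its underside)
- brush: brush lying on the table, right of the bins (bystander: leave alone; origin at its underside)
- mug: blue mug, 80 mm across, 90 high (bystander: leave alone; origin at its underside)
- vase: small pale vase, 90 mm across, 100 high (bystander: leave alone; origin at its underside)
- slip_bottle: white bottle with red cap, 60 mm across, 140 high (bystander: leave alone; origin at its underside)

How it is judged:
By the outcome, as a careful person would: the job done as asked, in the order asked, and still so for the second after the job is handed in, while the arm keeps its last pose, push and grip.
It also fails if it takes over 72 s, if anything falls off the work surface, if the arm or the gripper's body presses on something with over 40 N, if the wrist force passes 120 N, or if a joint passes its speed limit or range.

## Working session

There is one attempt and no reset: what is moved stays moved. The work goes in short steps, Python scripts to look and compute and a shell command to move; the robot and the scene stay as the last step left them, time stands still between calls to the robot, and variables do not carry over. Pictures are saved under pics/ and viewed, about 8 in all and at most 12, crops included, and the job is handed in when it is done.

```bash
mkdir -p pics; cat > h.py <<'E'
import numpy as np,cv2
from station import telemetry,grab_frame,arm,regions_of,pinpoint
def save(f,n): cv2.imwrite('pics/'+n,f['pixels'][:,:,::-1])
def ray(f,px,z):
    d=np.array([(px[0]-f['cx'])/f['fx'],(px[1]-f['cy'])/f['fy'],1.]);R=np.array(f['R']);t=np.array(f['t'])
    o=-R.T@t;d=R.T@d;return o+d*(z-o[2])/d[2]
def proj(f,X):
    c=np.array(f['R'])@np.array(X)+np.array(f['t']);return c[0]/c[2]*f['fx']+f['cx'],c[1]/c[2]*f['fy']+f['cy']
E
python3 - <<'E'
from h import *
np.set_printoptions(precision=3,suppress=True)
Z=dict(drive_plate=0,roller=.058,pivot=.054,green_patch=.008,orange_block_mid=.0305,blue_block_mid=.0305,orange_bin=0,blue_bin=0,screwdriver=0,bowl=0,glaze_jar=0,brush=0,mug=0,vase=0,slip_bottle=0)
ims=[]
for c in['top','side']:
    f=grab_frame(c);ims.append(f['pixels']);print(c,-np.array(f['R']).T@f['t']);save(f,c+'1.png')
    for n,z in Z.items():
        r=pinpoint(c,n)[:2]
        print(n,[(round(a['p'],2),np.round(a['location']),ray(f,a['location'],z)[:2]) for a in r])
E
```

```text
top [0.365 0.012 1.525]
drive_plate [(0.97, array([234., 199.]), array([0.605, 0.147])), (0.21, array([130., 218.]), array([0.551, 0.492]))]
roller [(0.63, array([269., 220.]), array([0.526, 0.034]))]
pivot [(0.77, array([208., 195.]), array([0.614, 0.227])), (0.2, array([240., 179.]), array([0.663, 0.122]))]
green_patch [(0.7, array([280., 176.]), array([ 0.678, -0.007])), (0.63, array([352., 252.]), array([ 0.421, -0.231]))]
orange_block_mid [(0.59, array([241., 178.]), array([0.669, 0.123]))]
blue_block_mid [(0.63, array([261., 182.]), array([0.655, 0.056]))]
orange_bin [(0.7, array([355., 253.]), array([ 0.419, -0.243])), (0.69, array([269., 221.]), array([0.531, 0.034]))]
blue_bin [(0.92, array([353., 196.]), array([ 0.606, -0.246]))]
screwdriver [(0.64, array([128., 220.]), array([0.545, 0.497]))]
bowl [(0.77, array([396., 171.]), array([ 0.687, -0.391])), (0.55, array([146., 191.]), array([0.642, 0.44 ]))]
glaze_jar [(0.65, array([329., 148.]), array([ 0.771, -0.171]))]
brush [(0.68, array([405., 258.]), array([ 0.399, -0.402]))]
mug [(0.78, array([416., 206.]), array([ 0.569,
[... 828 characters left out ...]
.236])), (0.5, array([262., 264.]), array([0.612, 0.174]))]
screwdriver [(0.6, array([285., 382.]), array([0.544, 0.5  ])), (0.59, array([329., 173.]), array([ 0.424, -0.237]))]
bowl [(0.9, array([249., 145.]), array([ 0.694, -0.404])), (0.19, array([252., 221.]), array([0.65 , 0.004]))]
glaze_jar [(0.77, array([216., 184.]), array([ 0.777, -0.172])), (0.56, array([262., 266.]), array([0.611, 0.178]))]
brush [(0.7, array([334., 141.]), array([ 0.398, -0.438]))]
mug [(0.84, array([287., 141.]), array([ 0.562, -0.435]))]
vase [(0.8, array([350., 344.]), array([0.406, 0.409])), (0.37, array([272., 172.]), array([ 0.605, -0.24 ]))]
slip_bottle [(0.96, array([244., 356.]), array([0.632, 0.442]))]
```

View pics/top1.png

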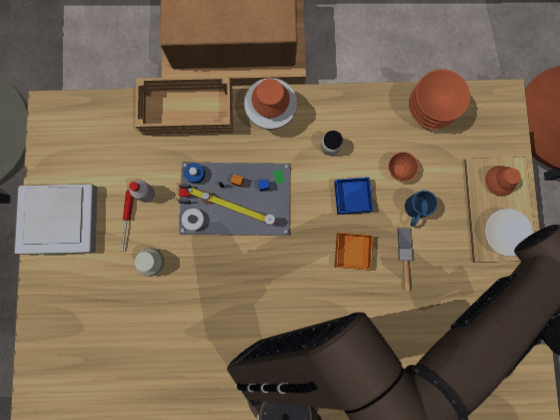

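View pics/side1.png

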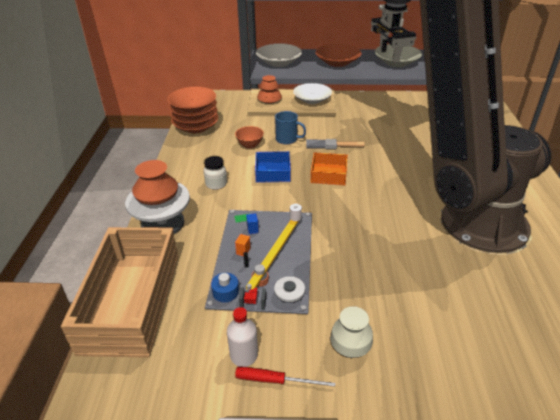

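The top view shows the plate at about (235,199) and roughly aligned with the world axes. The orange block is at (237,180) and the blue one at (263,185), with the roller at (270,219). The blue bin is at (353,196), farther from the robot, and the orange bin at (354,252), nearer. The side view agrees. I'll move above the blocks for a close look.

```bash
python3 -c "
from station import telemetry as t;s=t.get_state();print(s['ee_rot'],s['eef_pos'])"
python3 -m inch '1 40 56 8 0 0 0;1 40 56 8 0 0 0;1 40 56 8 0 0 0;1 40 56 8 0 0 0;1 40 56 8 0 0 0;1 40 56 8 0 0 0;1 40 56 8 0 0 0;1 40 56 8 0 0 0;1 40 56 8 0 0 0;1 40 56 8 0 0 0;1 40 56 8 0 0 0;1 40 56 8 0 0 0' 20
python3 - <<'E'
from h import *
np.set_printoptions(precision=3,suppress=True)
f=grab_frame('wrist');save(f,'w1.png');print(-np.array(f['R']).T@f['t'])
for n,z in dict(drive_plate=0,roller=.058,pivot=.054,green_patch=.008,orange_block_mid=.0305,blue_block_mid=.0305,orange_bin=0,blue_bin=0).items():
    print(n,[(round(a['p'],2),np.round(a['location']),ray(f,a['location'],z)[:2]) for a in pinpoint('wrist',n)[:2]])
E
```

```text
[-3.14157864e+00 -6.85232600e-06  1.87759393e+00] [ 0.20381201 -0.64347237  0.22656602]
t: 3.1
eef_pos: [0.6058, -0.0802, 0.3062]
ee_rot: [3.141, -0.0, 1.881]
force: [-0.9, -0.3, -0.8]
width: 0.0879
[ 0.542 -0.1    0.465]
drive_plate [(0.87, array([425., 219.]), array([0.606, 0.148]))]
roller [(0.84, array([387., 147.]), array([0.526, 0.034]))]
pivot []
green_patch [(0.89, array([317., 238.]), array([0.681, 0.002])), (0.35, array([ 48., 161.]), array([ 0.688, -0.398]))]
orange_block_mid [(0.73, array([406., 262.]), array([0.67 , 0.133]))]
blue_block_mid [(0.67, array([357., 229.]), array([0.644, 0.046]))]
orange_bin [(0.9, array([211.,   3.]), array([ 0.425, -0.231]))]
blue_bin [(0.68, array([173., 137.]), array([ 0.603, -0.24 ]))]
```

View pics/w1.png

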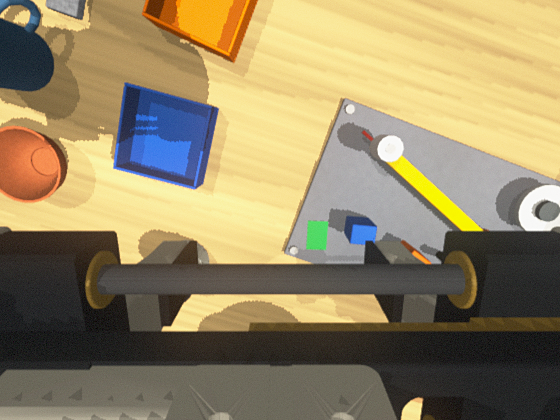

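The wrist view shows the roller at (390,148), the blue block at (360,231) and the green patch at (317,235). The orange block is mostly hidden by the gripper at about (415,250). I'll turn the jaws along x and look from the +y side.

```bash

python3 -m inch '0.7 3.4 28 -2 0 0 10;0.7 3.4 28 -2 0 0 20;0.7 3.4 28 -2 0 0 30;0.7 3.4 28 -2 0 0 40;0.7 3.4 28 -2 0 0 50;0.7 3.4 28 -2 0 0 60;0.7 3.4 28 -2 0 0 70;0.7 3.4 28 -2 0 0 72;0.7 3.4 28 -2 0 0 72;0.7 3.4 28 -2 0 0 72'
cat > look.py <<'E'
from h import *
import sys
np.set_printoptions(precision=3,suppress=True)
f=grab_frame('wrist');save(f,sys.argv[1])
for n,z in dict(roller=.058,pivot=.054,green_patch=.008,orange_block_mid=.0305,blue_block_mid=.0305,drive_plate=0).items():
    print(n,[(round(a['p'],2),np.round(a['location']),ray(f,a['location'],z)[:2]) for a in pinpoint('wrist',n)[:2]])
hsv=cv2.cvtColor(f['pixels'],cv2.COLOR_RGB2HSV)
for n in ['orange_block_mid','blue_block_mid']:
    for r in regions_of('wrist',n)[:1]:
        m=r['pixels'].astype(np.uint8); 
        # top face = brighter part of the region; map to z=.053
        v=hsv[:,:,2];t,_=cv2.threshold(v[m>0],0,255,cv2.THRESH_OTSU)
        for lab,mm in (('top',(m>0)&(v>t)),('all',m>0)):
            p=np.argwhere(mm)[:,::-1]
            w=np.array([ray(f,q,.053)[:2] for q in p],np.float32)*1000
            print(n,r['p'],lab,cv2.minAreaRect(w))
E
python3 look.py w2.png
```

```text
t: 4.8
eef_pos: [0.6374, 0.1952, 0.287]
ee_rot: [3.141, 0.0, 3.13]
force: [0.6, -0.0, 0.5]
width: 0.0612
roller [(0.93, array([379.,  35.]), array([0.529, 0.035]))]
pivot [(0.75, array([300., 215.]), array([0.614, 0.239])), (0.34, array([245.,  16.]), array([0.674, 0.014]))]
green_patch [(0.59, array([245.,  18.]), array([0.679, 0.002]))]
orange_block_mid [(0.77, array([262., 131.]), array([0.661, 0.136]))]
blue_block_mid [(0.91, array([274.,  54.]), array([0.643, 0.047]))]
drive_plate [(0.62, array([304., 138.]), array([0.606, 0.147]))]
orange_block_mid 0.75 top ((661.6502685546875, 135.32276916503906), (33.059967041015625, 27.213985443115234), 71.40338897705078)
orange_block_mid 0.75 all ((661.3961791992188, 135.21409606933594), (33.37535095214844, 27.681808471679688), 70.42008209228516)
blue_block_mid 0.83 top ((643.83837890625, 51.91020202636719), (26.675312042236328, 29.04573631286621), 12.37302017211914)
blue_block_mid 0.83 all ((643.3906860351562, 52.86834716796875), (28.069156646728516, 39.913780212402344), 13.486165046691895)
```

View pics/w2.png

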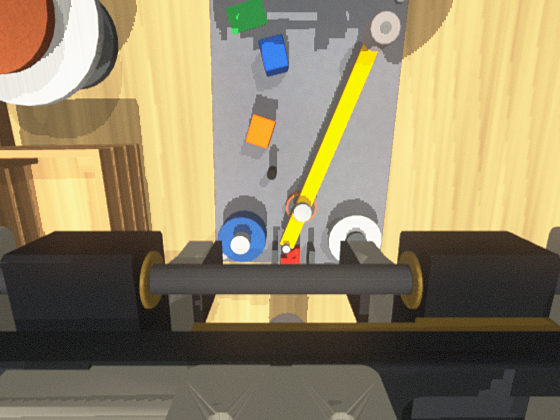

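Clear view: orange block at (261,131), blue block at (274,55), stop post at (273,172). The measured positions agree with the earlier ones. I'll grasp orange across its short side, turning the gripper about -18°.

```bash

python3 -m inch '0.65 2.4 -6 -10 0 0 -9;0.65 2.4 -6 -15 0 0 -17;0.65 2.4 -6 -15 0 0 -17;0.65 2.4 -6 -20 0 0 -17;0.65 2.4 -6 -23.5 0 0 -17;0.65 2.4 -6 -26.3 0 0 -17;0.65 2.4 -6 -26.3 0 0 -17;0 2.4 -6 -26.3 0 0 -17;0 2.4 -6 -26.3 0 0 -17;0 2.4 -6 -26.3 0 0 -17;0 2.4 -6 -26.3 0 0 -17;0 2.4 -6 -26.3 0 0 -17' 20
python3 -m inch '0 0 0 5 0 0 0;0 0 0 10 0 0 0;0 0 0 14 0 0 0;0 0 0 14 0 0 0'
```

```text
t: 6.75
eef_pos: [0.6618, 0.1358, 0.0249]
ee_rot: [3.14, 0.001, 2.836]
force: [-1.9, 0.4, 6.1]
width: 0.0282
t: 7.25
eef_pos: [0.6637, 0.1365, 0.1692]
ee_rot: [3.136, 0.007, 2.837]
force: [-0.1, 0.3, -1.1]
width: 0.0281
```

```bash

python3 -m inch '0 -24.4 -37.5 0 0 0 9;0 -24.4 -37.5 0 0 0 17;0 -24.4 -37.5 0 0 0 17;0 -24.4 -37.5 0 0 0 17;0 -24.4 -37.5 0 0 0 17;0 -24.4 -37.5 0 0 0 17;0 -24.4 -37.5 0 0 0 17;0 -24.4 -37.5 0 0 0 17;0 -24.4 -37.5 0 0 0 17;0 -24.4 -37.5 0 0 0 17'
python3 - <<'E'
from h import *
print(telemetry.get_state()['width'])
for c in['wrist','top','side']:
    f=grab_frame(c);
    if c=='wrist':save(f,'w3.png')
    for n in['orange_bin','blue_bin']:
        for a in pinpoint(c,n)[:1]:print(c,n,a['p'],ray(f,a['location'],0)[:2])
        for r in regions_of(c,n)[:1]:
            w=np.array([ray(f,q,.045)[:2] for q in np.argwhere(r['pixels'])[:,::-1]],np.float32)*1000
            print('  ',r['p'],cv2.minAreaRect(w))
E
```

```text
t: 8.5
eef_pos: [0.4203, -0.2378, 0.1689]
ee_rot: [3.136, 0.006, 3.134]
force: [0.4, -0.5, 0.0]
width: 0.0283
0.028332869176684716
   0.76 ((422.9684753417969, -243.23500061035156), (95.31539154052734, 110.45027923583984), 84.54925537109375)
wrist blue_bin 0.59 [ 0.60365239 -0.2412602 ]
   0.93 ((594.306884765625, -241.9506378173828), (128.25100708007812, 110.74834442138672), 2.881131887435913)
top orange_bin 0.43 [ 0.41542439 -0.24408632]
   0.74 ((380.086669921875, -224.576904296875), (110.83509063720703, 23.58176040649414), 82.85540771484375)
top blue_bin 0.71 [ 0.60815815 -0.23893476]
   0.97 ((599.1881103515625, -238.03768920898438), (111.56519317626953, 115.22771453857422), 2.9786479473114014)
side orange_bin 0.62 [ 0.42661748 -0.21959823]
   0.86 ((430.17236328125, -198.67721557617188), (175.76162719726562, 112.75528717041016), 83.27178955078125)
side blue_bin 0.78 [ 0.59789136 -0.22516734]
   0.95 ((603.7063598632812, -206.05694580078125), (106.6901626586914, 166.3429718017578), 1.2527430057525635)
```

View pics/w3.png

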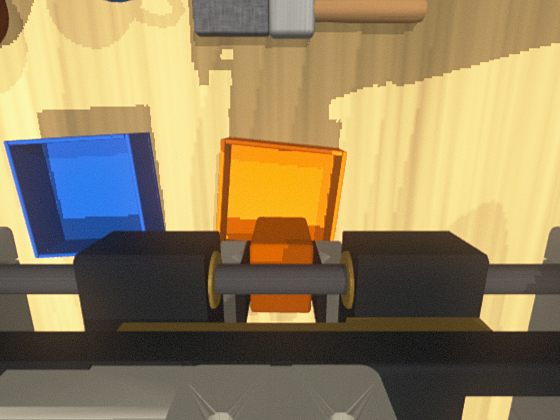

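The orange block is held at (282,265) over the orange bin, which spans about (222–345, 138+). Bin centre is about (0.420,-0.241), turned about -6°. Lowering and releasing.

```bash

python3 -m inch '0 0 -0.4 -5 0 0 -6;0 0 -0.4 -10 0 0 -6;0 0 -0.4 -13.5 0 0 -6;0 0 -0.4 -13.5 0 0 -6;0.45 0 -0.4 -13.5 0 0 -6;0.45 0 -0.4 -13.5 0 0 -6;0.45 0 -0.4 -13.5 0 0 -6;0.45 0 -0.4 -9 0 0 -6;0.45 0 -0.4 -4 0 0 -6;0.45 0 -0.4 0 0 0 -6;0.45 0 -0.4 0 0 0 -6'
python3 -m inch '0.65 22.4 29.1 0 0 0 10;0.65 22.4 29.1 0 0 0 19;0.65 22.4 29.1 0 0 0 19;0.65 22.4 29.1 0 0 0 19;0.65 22.4 29.1 0 0 0 19;0.65 22.4 29.1 0 0 0 19;0.65 22.4 29.1 0 0 0 19;0.65 22.4 29.1 0 0 0 19;0.65 22.4 29.1 0 0 0 19'
python3 look.py w4.png; python3 -c "
from h import *
f=grab_frame('top');cv2.imwrite('pics/t4.png',cv2.resize(f['pixels'][150:280,170:440,::-1],None,fx=2.9,fy=2.9))"
```

```text
t: 10.62
eef_pos: [0.4219, -0.2431, 0.1734]
ee_rot: [3.137, 0.015, 3.029]
force: [-0.2, 1.0, -0.8]
width: 0.0391
t: 11.75
eef_pos: [0.6452, 0.0471, 0.1734]
ee_rot: [3.137, 0.014, -2.923]
force: [0.6, -0.5, 0.5]
width: 0.057
roller [(0.73, array([418., 215.]), array([0.527, 0.031]))]
pivot []
green_patch [(0.86, array([263., 142.]), array([0.676, 0.003])), (0.31, array([415., 218.]), array([0.505, 0.044]))]
orange_block_mid [(0.15, array([295., 282.]), array([0.613, 0.133]))]
blue_block_mid [(0.86, array([284., 200.]), array([0.644, 0.05 ])), (0.25, array([415., 214.]), array([0.517, 0.037]))]
drive_plate [(0.81, array([298., 283.]), array([0.606, 0.148]))]
blue_block_mid 0.7 top ((644.2615966796875, 49.52648162841797), (26.20830535888672, 32.22111129760742), 12.640079498291016)
blue_block_mid 0.7 all ((645.1658935546875, 45.626853942871094), (26.20833396911621, 40.20267868041992), 12.7313871383667)
```

View pics/t4.png

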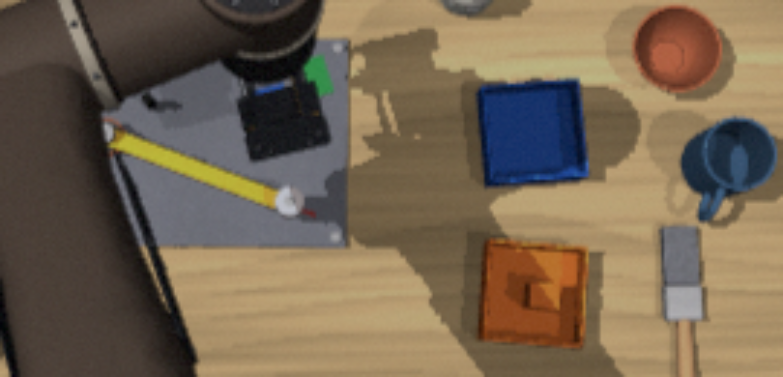

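The orange block sits inside the orange bin at (540,295) in this crop. The blue block is at (0.644, 0.050), so I'll grasp it now.

```bash

python3 -m inch '0.65 -0.1 0.3 -5 0 0 0;0.65 -0.1 0.3 -10 0 0 0;0.65 -0.1 0.3 -14.9 0 0 0;0.65 -0.1 0.3 -14.9 0 0 0;0 -0.1 0.3 -14.9 0 0 0;0 -0.1 0.3 -14.9 0 0 0;0 -0.1 0.3 -14.9 0 0 0;0 -0.1 0.3 -14.9 0 0 0;0 -0.1 0.3 -10 0 0 0;0 -0.1 0.3 -5 0 0 0;0 -0.1 0.3 0 0 0 0;0 -0.1 0.3 0 0 0 0' 20
python3 -m inch '0 -4 -28.8 0 0 0 -10;0 -4 -28.8 0 0 0 -10;0 -4 -28.8 0 0 0 -10;0 -4 -28.8 0 0 0 -10;0 -4 -28.8 0 0 0 -10;0 -4 -28.8 0 0 0 -10;0 -4 -28.8 0 0 0 -10;0 -4 -28.8 0 0 0 -10'
```

```text
t: 13.75
eef_pos: [0.6475, 0.0514, 0.1792]
ee_rot: [3.136, 0.024, -2.922]
force: [1.1, -0.3, -0.6]
width: 0.0277
t: 14.75
eef_pos: [0.6076, -0.2356, 0.1791]
ee_rot: [3.136, 0.024, -3.096]
force: [-0.3, -0.1, -0.9]
width: 0.0279
```

```bash

python3 -m inch '0 -0.2 -0.5 -5 0 0 0;0 -0.2 -0.5 -10 0 0 0;0 -0.2 -0.5 -14.2 0 0 0;0 -0.2 -0.5 -14.2 0 0 0;0.45 -0.2 -0.5 -14.2 0 0 0;0.45 -0.2 -0.5 -14.2 0 0 0;0.45 -0.2 -0.5 -14.2 0 0 0;0.45 -0.2 -0.5 -9 0 0 0;0.45 -0.2 -0.5 -4 0 0 0;0.45 -0.2 -0.5 0 0 0 0;0.45 -0.2 -0.5 0 0 0 0'
python3 -m inch '0 -13 23 0 0 0 -10;0 -13 23 0 0 0 -20;0 -13 23 0 0 0 -30;0 -13 23 0 0 0 -40;0 -13 23 0 0 0 -50;0 -13 23 0 0 0 -60;0 -13 23 0 0 0 -70;0 -13 23 0 0 0 -80;0 -13 23 0 0 0 -90;0 -13 23 0 0 0 -90'
python3 look.py w5.png; python3 -c "
from h import *
f=grab_frame('top');a=cv2.resize(f['pixels'][150:280,170:440,::-1],None,fx=2,fy=2)
w=grab_frame('wrist')['pixels'][:,:,::-1]
o=np.zeros((260+315,540,3),np.uint8);o[:260,:540]=a;o[260:,:420]=cv2.resize(w,(420,315));cv2.imwrite('pics/c5.png',o)"
```

```text
t: 16.12
eef_pos: [0.6079, -0.2412, 0.1845]
ee_rot: [3.138, 0.032, -3.095]
force: [-0.7, -0.3, -0.7]
width: 0.0393
t: 17.38
eef_pos: [0.4777, -0.0113, 0.1845]
ee_rot: [3.138, 0.032, 1.618]
force: [0.6, -0.1, 0.1]
width: 0.0007
roller []
pivot [(0.75, array([522., 340.]), array([0.61 , 0.236]))]
green_patch [(0.25, array([ 73., 294.]), array([ 0.617, -0.256]))]
orange_block_mid [(0.64, array([ 50., 125.]), array([ 0.422, -0.24 ]))]
blue_block_mid [(0.72, array([ 74., 296.]), array([ 0.605, -0.238]))]
drive_plate [(0.7, array([415., 304.]), array([0.608, 0.148]))]
orange_block_mid 0.74 top ((420.3876647949219, -224.85960388183594), (60.48661422729492, 31.843746185302734), 83.56604766845703)
orange_block_mid 0.74 all ((420.33941650390625, -225.28709411621094), (61.347015380859375, 31.843746185302734), 83.56604766845703)
blue_block_mid 0.73 top ((604.022705078125, -227.17799377441406), (25.742956161499023, 53.09581756591797), 3.7657084465026855)
blue_block_mid 0.73 all ((602.6320190429688, -223.37710571289062), (28.03376579284668, 61.35457229614258), 3.7513461112976074)
```

View pics/c5.png

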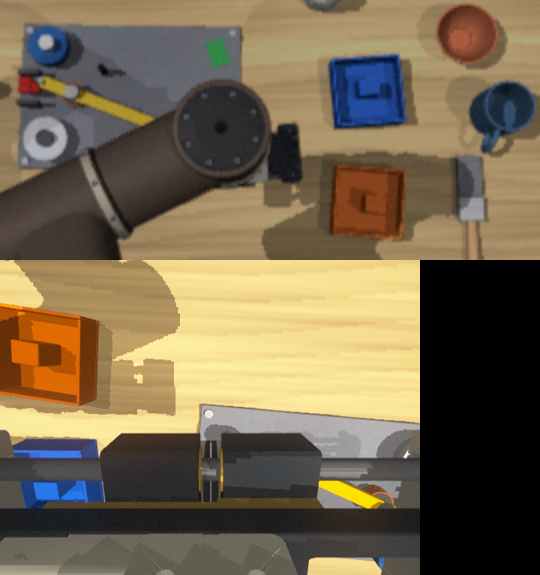

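Both blocks are now in their own bins, blue at (371,90) and orange at (368,203) in the crop. The gripper is shut with its flat 42 mm face towards the roller, so I'll lower it on the roller's -x side and then push towards +x.

```bash

python3 -m inch '0 -0.5 3.2 -5 0 0 0;0 -0.5 3.2 -10 0 0 0;0 -0.5 3.2 -13.6 0 0 0;0 -0.5 3.2 -13.6 0 0 0;0 1 3.2 -13.6 0 0 0;0 2 3.2 -13.6 0 0 0;0 3 3.2 -13.6 0 0 0;0 3.6 3.2 -13.6 0 0 0;0 3.6 3.2 -13.6 0 0 0' 20
python3 -m inch '0 0.6 0 0 0 0 0;0 1.2 0 0 0 0 0;0 1.8 0 0 0 0 0;0 2.4 0 0 0 0 0;0 3 0 0 0 0 0;0 3 0 0 0 0 0'
python3 -c "
from h import *
for c in ['side','top']:
  f=grab_frame(c)
  for a in pinpoint(c,'roller')[:2]:print(c,a['p'],a['location'],ray(f,a['location'],.058))"
```

```text
t: 19.05
eef_pos: [0.5132, 0.0199, 0.0485]
ee_rot: [3.14, 0.033, 1.617]
force: [-5.1, -3.0, 2.2]
width: 0.0004
t: 19.8
eef_pos: [0.5406, 0.0182, 0.0477]
ee_rot: [-3.138, 0.035, 1.615]
force: [-6.1, -6.1, 0.4]
width: 0.0008
side 0.9 [281.5, 210.4] [0.56555704 0.02593634 0.058     ]
side 0.63 [214.8, 186.3] [ 0.76246922 -0.08096892  0.058     ]
top 0.47 [130.1, 221.8] [0.53298812 0.47199246 0.058     ]
top 0.33 [416.9, 206.4] [ 0.55858971 -0.43539707  0.058     ]
```

```bash

python3 -m inch '0 0.7 -0.2 0 0 0 0;0 1.4 -0.4 0 0 0 0;0 2.1 -0.5 0 0 0 0;0 2.8 -0.6 0 0 0 0;0 3.5 -0.6 0 0 0 0;0 4.2 -0.6 0 0 0 0;0 4.9 -0.5 0 0 0 0;0 5.6 -0.4 0 0 0 0;0 6.3 -0.3 0 0 0 0;0 7.0 -0.2 0 0 0 0;0 7.0 -0.2 0 0 0 0'
python3 -c "
from h import *
for c in ['side','top']:
  f=grab_frame(c);save(f,c+'6.png')
  for a in pinpoint(c,'roller')[:1]:print(c,a['p'],a['location'],ray(f,a['location'],.058))
  if c=='side':cv2.imwrite('pics/s6.png',cv2.resize(f['pixels'][120:320,150:400,::-1],None,fx=3,fy=3))"
```

```text
t: 21.38
eef_pos: [0.6085, 0.0148, 0.0471]
ee_rot: [-3.133, 0.036, 1.614]
force: [-6.7, -4.5, 1.9]
width: 0.0007
side 0.9 [258.5, 209.0] [0.62835586 0.02103748 0.058     ]
top 0.17 [350.9, 194.5] [ 0.60214619 -0.22858186  0.058     ]
```

View pics/s6.png

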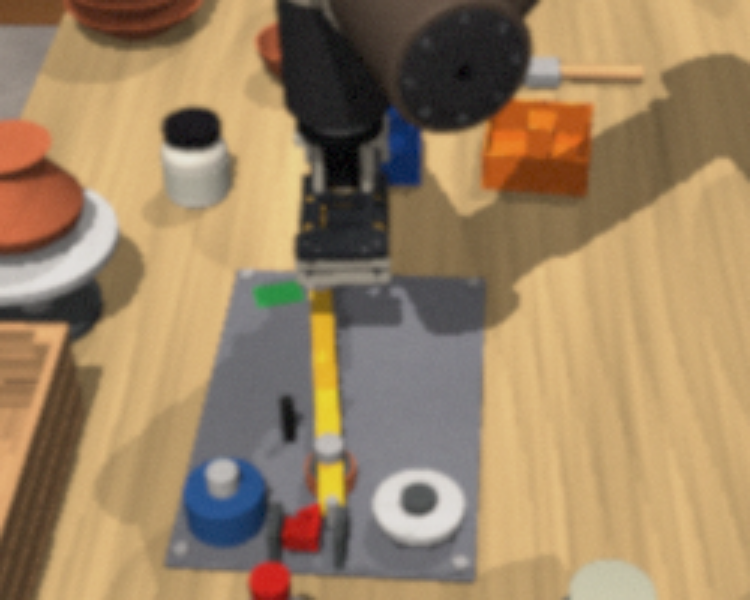

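The side view shows the arm swung close to the patch, with the roller hidden by the fingers at about (325,285) in the crop. There is still a gap to the stop post at (288,418). I'll push about 3.6 cm more.

```bash

python3 -m inch '0 0.6 0.1 0 0 0 0;0 1.2 0.2 0 0 0 0;0 1.8 0.3 0 0 0 0;0 2.4 0.4 0 0 0 0;0 3.0 0.4 0 0 0 0;0 3.6 0.5 0 0 0 0;0 3.8 0.5 0 0 0 0;0 3.8 0.5 0 0 0 0;0 3.8 0.5 0 0 0 0'
python3 -c "
from h import *
ims=[]
for c in ['side','top']:
  f=grab_frame(c);save(f,c+'7.png')
  for n,z in (('roller',.058),('pivot',.054)):
   for a in pinpoint(c,n)[:1]:print(c,n,a['p'],a['location'],ray(f,a['location'],z))
  m=regions_of(c,'tensioner')[:1]
  if m:
    p=np.argwhere(m[0]['pixels'])[:,::-1];w=np.array([ray(f,q,.040)[:2] for q in p],np.float32);print(m[0]['p'],cv2.fitLine(w,cv2.DIST_HUBER,0,.01,.01).ravel(),w.min(0))
  a=f['pixels'][195:315,190:330,::-1] if c=='side' else f['pixels'][150:270,170:310,::-1]
  ims.append(cv2.resize(a,None,fx=2.8,fy=2.8,interpolation=cv2.INTER_CUBIC))
cv2.imwrite('pics/c7.png',np.hstack(ims));print(telemetry.get_state()['force'],telemetry.get_state()['eef_pos'])"
```

```text
t: 22.7
eef_pos: [0.644, 0.0198, 0.0467]
ee_rot: [-3.13, 0.036, 1.614]
force: [-8.2, 2.0, 2.5]
width: 0.0001
side roller 0.64 [242.7, 208.6] [0.6715789  0.02008104 0.058     ]
side pivot 0.64 [262.8, 263.9] [0.60364066 0.22443295 0.054     ]
0.67 [ 0.26037565 -0.9655074   0.62932694  0.18152836] [0.59035635 0.02982226]
top roller 0.71 [145.8, 191.2] [0.6297633  0.42386747 0.058     ]
top pivot 0.26 [281.3, 174.4] [ 0.67390184 -0.00929655  0.054     ]
0.74 [ 0.04531377 -0.99897283  0.4050872   0.41356525] [0.36220366 0.36807477]
[-9.54976715  1.71173129  3.23135078] [0.64391445 0.01980319 0.04672323]
```

View pics/c7.png

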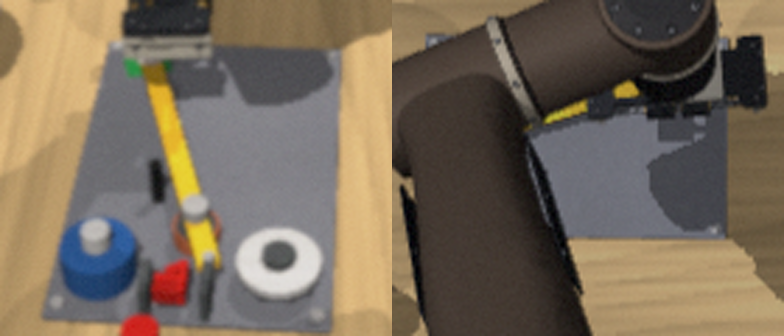

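The left (side) crop shows the arm pointing into the green patch at (140,68), just short of the stop post at (157,180). Three measures agree on a tensioner value of about 0.66:
- the line fitted to the arm
- the fingertip position
- the push of about 8–9 N

The window is 0.57 to 0.75, so I'm handing in.

```bash
python3 -c "
from h import *
s=telemetry.get_state();print(s['t'],s['force'],s['eef_pos']);print(arm.job_done())"
```

```text
23.1 [-9.54976715  1.71173129  3.23135078] [0.64391445 0.01980319 0.04672323]
the job is handed in; nothing more can be done
None
```

The drive is ready for its belt. The orange block is in the orange bin and the blue one in the blue bin. I then pushed the tensioner arm by its roller past the click and handed in at 23.1 s while still holding it over the green patch.

**Last checks:**
- **Tensioner value:** the line fitted to the arm in the side view gives about 0.656, and the fingertip position gives about 0.66. Both are well inside 0.57 to 0.75.
- **Spring push:** about 8–9.5 N against the fingers. The spring alone would give about 7.9 N there, so the arm is not jammed on the stop post.
- **Blocks:** both were seen in their own bins before I started pushing.

**What failed or was not confirmed:**
- **Top camera:** it was no use for the final check. The robot hid the roller, so its roller, pivot and tensioner detections were false and I ignored them.
- **Pointer:** the gripper hid the tip itself. That it lies over the patch comes from the arm angle and the visible part of the arm.
- **Pawl:** I did not check its drop separately. It follows from the angle being well past 0.45.
- **Other objects:** I planned no contact with them, but I did not re-measure their positions at the end.

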